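Put the large whetstone away in its rack

TASK

The large whetstone, standing on its edge on the plywood drying board, is dry: put it away in the free slot of the stone rack. Lower it on edge between the steel cheeks, centred along the slot, until it rests on the rack's wooden base, and only then let go, for it is brittle and must not be dropped. Leave the small stone on the board and the stone already in the rack as they are.

Things in the scene. Friction and masses are not known exactly. Their poses are not given: they have to be found in the camera images.
- large_stone: The whetstone to put away: a plain grey two-layer slab 20 mm thick (its x), 120 mm long (its y), 80 mm high (its z), about 0.4 kg, standing loose on its long edge on the fixed drying board (200 x 150 mm), whose top is 54 mm above the table. Origin: centre of its underside, so its top is 80 mm above. Pinch it from above across its 20 mm thickness.
- small_stone: A smaller stone of the same make, 20 mm thick (x), 90 mm long (y), 52 mm high (z), also standing loose on edge on the board, about 90 mm from it; it and the large stone may have changed places. It stays. Origin: centre of its underside.
- rack: Stone rack, fixed: wooden base 136 (its x) by 106 (y) by 12 mm with two slots along y, 68 mm apart, each between two steel cheeks 90 mm long. A slot is 24 mm wide for its lower 24 mm, then flares to a mouth about 44 mm wide; lips at most 53 mm above the table. Origin: centre of the base's underside. The slot at -x (nearer the robot) is taken, the one at +x (farther) is free.
- free_slot (a point): Centre of the free slot's floor: the top of the wooden base, 12 mm above the table, in the middle of the slot's width and length; axes as the rack (y along the slot). A seated large stone has its origin here and its top 92 mm above the table. The stone's ends stand out 15 mm beyond the cheeks. The stone may go in either way round.
- stored_stone: A stone like the small one (20 x 90 x 52 mm), loose, already standing in the rack's nearer slot, its top 64 mm above the table. It stays. Origin: centre of its underside.

How it is judged (in metres and radians):
At the end, for the whole second after the job is handed in: The large stone stands in the free slot at rest and released: its underside within 8 mm of the slot floor, within 10 mm of the middle across and 25 mm along the slot, upright and in line with the slot within about 10 degrees. The small stone and the stored stone stand where they were, within 30 mm (x of large_stone in the frame of free_slot between -0.01 and 0.01 m and y of large_stone in the frame of free_slot between -0.025 and 0.025 m and z of large_stone in the frame of free_slot below 0.008 m and angle between large_stone's own z axis and vertical below 0.2 rad and angle between the y axis of large_stone and the y axis of rack, either way round below 0.18 rad and linear speed of large_stone below 0.02 m/s); the robot touches nothing.
It fails at once if the large stone was let go above the free slot before it was down (more than 25 mm above the slot's floor) (horizontal distance between large_stone and free_slot below 0.03 m and z of large_stone in the frame of free_slot above 0.025 m and contact force between large_stone and the fingers below 0.2 N).
It fails at once if the small stone was moved by more than 30 mm or tipped over (distance of small_stone from where it was at the start of the episode above 0.03 m or angle between small_stone's own z axis and vertical above 0.5 rad).
It fails at once if the stored stone was moved by more than 30 mm or tipped over (distance of stored_stone from where it was at the start of the episode above 0.03 m or angle between stored_stone's own z axis and vertical above 0.5 rad).
It also fails if it takes over 40 s, if anything falls off the work surface, if the arm or the gripper's body presses on something with over 40 N, if the wrist force passes 120 N, or if a joint passes its speed limit or range.

ROBOT

A 6-joint arm with a two-finger parallel gripper is mounted at the origin on a cart in front of the work surface, level with it; the furniture and walls round the work are solid. World frame = base frame: x ahead of the robot, y to its left, z up, the work surface at z = 0. Lengths are in mm, angles in degrees, forces in N, time in s.
With the tool pointing down it reaches from about 400 to 825 mm from the base axis. Payload 7 kg.
Tool frame: the origin (TCP) lies at the very end of the fingers, on their centre line; the grasp point (between the pads) lies 19 mm behind it (hold_point_z is the distance from the TCP to the grasp point, in mm); z points along the fingers, y is the line along which they close (so a half turn about z gives the same grasp; the last joint's range is limited). The gripper opens to 85 mm and grips with 20 to 120 N. Pads are 22 mm wide; open, the fingers measure 114 mm over their backs; the gripper's body (76 mm by 85 mm) begins 54 mm behind the grasp point. The pads swing forward as they close: fully open they stand 13 mm farther back than shut.
Start: joints at [87.21, 20.546, 0.682, 0, -70.136, -16.507], TCP at [223.074, 637.05, 231.302] pointing down, gripper open.
Joint ranges: [-176.03, 176.03], [-82.01, 121.73], [-58.28, 71.71], [-173.87, 95.51], [-174.79, -0.11], [-173.66, 173.66]. Speed limits (degrees/s): [136.94, 136.94, 172.46, 180, 180, 180].

INTERFACE

Orientations are given as a 3x3 rotation matrix whose columns are the frame's x, y, z axes.
In Python, from rig import * gives the robot as it stands.
- The arm moves only by the shell command python3 -m jog 'ROWS' [OPENING]. ROWS is JSON, a list that holds one entry, the list of rows, each a list of 6 numbers: the shift along the tool's x, y, z in m, then the turn, a rotation vector about the tool's x, y, z in rad. A call has 1 to 20 rows; each row is the pose to reach, as a shift and turn from the pose commanded when the call began, along the tool's axes at that moment; what a row does not reach only later rows make up. A row lasts 1/12 s, in which the tool goes at most 41.7 mm and 7.16 degrees, less where a joint would pass 70% of its speed; a pose out of reach is approached as far as the arm can. A call with a gripper value outside its range is refused whole. OPENING is the gripper's target within -1 to 1 (shut at 1, half-way at 0, fully open at -1), set as the call begins (- or left out, the last holds). The fingers move at their own pace and stop on an object; the grip force is fixed at half the most. Time passes only in rows, so rows that repeat a pose let the fingers close. It gives the time, the measured TCP pose, the force, the opening and the grip force at its end, in the units of the state.
- read_state(): the state, without advancing time (a new reading comes with each control period).
- camera(name): name is "scene" or "top" or "wrist"; returns a dict with "frame" (384x512x3 uint8, blue, green, red), "range_z" (384x512 float32, mm along the optical axis (not along the pixel's ray), 0 where there is no reading), "fx", "fy", "cx", "cy" (pixels), "k1" (the pictures are not rectified: a ray, as slopes to the right and down, at radius r is drawn at 1 + k1 r^2 times it, then the intrinsics apply), "eye" and "attitude" of the camera in the world; the wrist camera has in their place "hand_eye" (4x4, takes a point from camera to tool coordinates, whose origin is the TCP and whose axes are the flange's). Camera axes: x right, y up, looking along -z (the intrinsics and any distortion apply to the point x, -y, -z); pixel columns grow to the right and rows downward; lengths in mm; the calibration is good to about 2 mm. A picture is of the moment at which its call begins: read the wrist's pose just before it.
- finish_job(): hands the job in; it is judged then, once.
The state is a dict: "t": time; "joint_pos": joint angles; "qvel": joint speeds; "joint_efforts": joint torques, N m; "eef_pos": TCP position; "orientation": TCP orientation; "force": force on the tool from outside, world axes, zero at the start; "wrist_torque": the same for the moment, N m; "opening": finger opening in mm; "gripper_force": force on a finger pad.
Only numpy, scipy, OpenCV 4.12 (cv2) and the standard library are available. Lean on these libraries where they do the work, as an engineer would, in place of code of your own. Each camera call takes 0.05 s, during which the arm holds its last target. There are 200 camera calls.

## Working session

There is one attempt and no reset: what is moved stays moved. The work goes in short steps, Python scripts to look and compute and a shell command to move; the robot and the scene stay as the last step left them, time stands still between calls to the robot, and variables do not carry over. Pictures are saved under pics/ and viewed, at most 10 in all, crops included, and the job is handed in when it is done.

```bash
mkdir -p pics
cat > h.py <<'E'
from rig import *
import numpy as np, cv2
def cloud(c,st=None):
    h,w=c["range_z"].shape
    u,v=np.meshgrid(np.arange(w),np.arange(h))
    K=np.array([[c["fx"],0,c["cx"]],[0,c["fy"],c["cy"]],[0,0,1.]])
    p=cv2.undistortPoints(np.stack([u,v],-1).reshape(-1,1,2).astype(np.float64),K,np.array([c["k1"],0,0,0.])).reshape(h,w,2)
    z=c["range_z"].astype(float)
    P=np.stack([p[...,0]*z,-p[...,1]*z,-z],-1)
    if "eye" in c: W=P@np.array(c["attitude"]).T+np.array(c["eye"])
    else:
        T=np.array(c["hand_eye"]); P=P@T[:3,:3].T+T[:3,3]
        W=P@np.array(st["orientation"]).T+np.array(st["eef_pos"])
    W[z<=0]=np.nan
    return W
E
python3 - <<'E'
from h import *
s=read_state(); print(s)
for n in("top","scene"):
    c=camera(n); cv2.imwrite(f"pics/{n}0.png",c["frame"]); W=cloud(c); np.save(n+"0.npy",W); print(n,c["eye"],c["k1"],np.isnan(W).mean())
E
```

```text
{'t': 0.0, 'joint_pos': array([ 8.72087556e+01,  2.05897695e+01,  6.32311879e-01, -2.17795403e-02,
       -7.01352210e+01, -1.65063834e+01]), 'qvel': array([ 0.13529669, -0.00938897, -0.09281235,  0.04208301,  0.02976974,
       -0.00074364]), 'joint_efforts': array([-2.63705724e-04, -5.83320343e+01,  2.93420559e+01,  6.93676114e+00,
       -5.98109909e-03, -1.32451852e-06]), 'eef_pos': array([222.93146506, 636.59692642, 230.36615554]), 'orientation': array([[ 9.43771871e-01, -3.30597136e-01, -4.35850803e-04],
       [-3.30597403e-01, -9.43770525e-01, -1.59819483e-03],
       [ 1.17015494e-04,  1.65242247e-03, -9.99998628e-01]]), 'force': array([-0.79673131,  0.35111498, -0.33862666]), 'wrist_torque': array([-0.02204005, -0.00134188, -0.00473868]), 'gripper_force': 0.0, 'opening': 85.5981156338646}
top [489.64027413 -84.43736463 912.68301965] -0.10847438206299514 0.0042572021484375
scene [  87.52774053 -586.50130308  455.09636033] -0.005004568618157176 0.026987711588541668
```

View pics/top0.png

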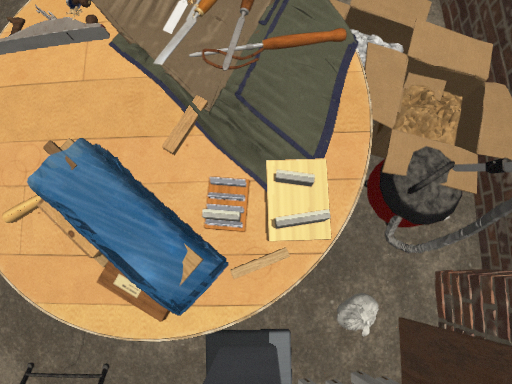

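View pics/scene0.png

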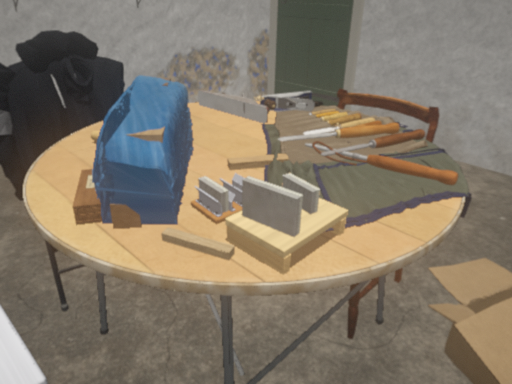

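Top view: the rack is at about (227,203), with the occupied slot at (221,214) nearest the robot. The board is at (298,200), with the large stone at (300,219) and the small stone at (294,179). A tall blue bundle at (130,225) lies between the arm's start and the work.

```bash
cat > m.py <<'E'
from h import *
W=np.load("top0.npy")
def rect(name,r0,r1,c0,c1,lo,hi):
    S=W[r0:r1,c0:c1]; m=(S[...,2]>lo)&(S[...,2]<hi); n,l,st,_=cv2.connectedComponentsWithStats(m.astype(np.uint8))
    for i in range(1,n):
        if st[i,4]<25: continue
        P=S[l==i]; print(name,st[i,4],"z",np.median(P[:,2]).round(1),"rect",[np.round(a,1) for a in cv2.minAreaRect(P[:,:2].astype(np.float32))],"mean",P.mean(0).round(1))
rect("large",150,250,260,340,120,150)
rect("small",150,250,260,340,95,118)
rect("board",150,250,255,340,48,60)
rect("stored",165,240,195,258,57,75)
rect("cheeks",165,240,195,258,35,57)
rect("base",165,240,195,258,6,30)
B=W[130:320,20:235]; Bz=B[...,2]
for y in range(-50,500,50):
    k=(B[...,1]>y)&(B[...,1]<y+50)&(Bz>60)
    if k.any(): print("y",y,"x",B[k][:,0].min().round(),B[k][:,0].max().round(),"zmax",Bz[k].max().round())
print(np.nanmax(W[:,:,2]*(np.hypot(W[...,0],W[...,1])<850)))
print(W[203,227],W[219,300])
E
python3 m.py
```

```text
large 532 z 135.0 rect [array([ 567.7, -169.3]), array([ 20.4, 120.1]), np.float64(7.2)] mean [ 567.2 -169.   134.5]
small 367 z 106.8 rect [array([ 668. , -159.1]), array([89.6, 20.7]), np.float64(80.2)] mean [ 667.  -158.7  106.4]
board 3894 z 55.1 rect [array([ 621.8, -168.5]), array([201.2, 150.8]), np.float64(0.1)] mean [ 620.2 -167.7   55.1]
stored 309 z 65.0 rect [array([588.7,  19.3]), array([88.2, 20.1]), np.float64(83.7)] mean [588.5  18.2  65. ]
cheeks 215 z 45.7 rect [array([674.3,   5.8]), array([88.5, 13.3]), np.float64(83.3)] mean [674.    5.2  45.4]
cheeks 148 z 47.5 rect [array([637.7,   8.8]), array([89.8, 12.6]), np.float64(82.9)] mean [637.3   8.1  46.5]
cheeks 191 z 46.7 rect [array([606.8,  11.2]), array([87.2, 11.6]), np.float64(83.7)] mean [606.6  10.   46.4]
cheeks 198 z 46.4 rect [array([570.9,  15.3]), array([26.9, 87.2]), np.float64(5.0)] mean [571.2  13.8  46.1]
base 179 z 10.8 rect [array([698.3, -44.5]), array([52.2, 46. ]), np.float64(88.7)] mean [705.7 -52.7  11. ]
base 1021 z 13.3 rect [array([621.3,  10.4]), array([105.6, 134.8]), np.float64(83.8)] mean [623.    2.5  13.6]
y -50 x 465.0 595.0 zmax 135.0
y 0 x 413.0 601.0 zmax 202.0
y 50 x 367.0 601.0 zmax 214.0
y 100 x 363.0 604.0 zmax 229.0
y 150 x 416.0 651.0 zmax 234.0
y 200 x 465.0 692.0 zmax 236.0
y 250 x 506.0 744.0 zmax 237.0
y 300 x 493.0 767.0 zmax 237.0
y 350 x 507.0 741.0 zmax 236.0
y 400 x 547.0 655.0 zmax 232.0
y 450 x 593.0 631.0 zmax 70.0
236.89883028892075
[621.44279612   8.00075958  14.66327165] [ 563.74871282 -163.75034912  134.42277206]
```

```bash
python3 -m jog '[[[0,0,-0.035,0,0,0],[0,0,-0.07,0,0,0],[0,0,-0.1,0,0,0],[0.025,0.027,-0.1,0,0,0.07],[0.05,0.054,-0.1,0,0,0.14],[0.075,0.081,-0.1,0,0,0.21],[0.1,0.108,-0.1,0,0,0.28],[0.125,0.135,-0.1,0,0,0.35],[0.15,0.162,-0.1,0,0,0.42],[0.175,0.189,-0.1,0,0,0.49],[0.2,0.216,-0.1,0,0,0.56],[0.225,0.243,-0.1,0,0,0.63],[0.25,0.27,-0.1,0,0,0.7],[0.275,0.297,-0.1,0,0,0.77],[0.3,0.324,-0.1,0,0,0.84],[0.325,0.351,-0.1,0,0,0.91],[0.35,0.378,-0.1,0,0,0.98],[0.375,0.405,-0.1,0,0,1.05],[0.4,0.432,-0.1,0,0,1.108],[0.4,0.432,-0.1,0,0,1.108]]]' -- -1 || true; python3 -c "
from h import *
s=read_state();print(s['t'],s['eef_pos'],s['orientation'],s['joint_pos'],s['force'])"
```

```text
0.1 [222.9718924  636.68098662 230.47635153] [[ 9.43774596e-01 -3.30589482e-01 -3.27768714e-04]
 [-3.30589607e-01 -9.43773551e-01 -1.41304263e-03]
 [ 1.57797586e-04  1.44195066e-03 -9.99998948e-01]] [ 8.72088135e+01  2.05875023e+01  6.40955222e-01 -1.57522829e-02
 -7.01352335e+01 -1.65080232e+01] [-0.06998527  0.41671371 -0.12160889]invalid input: not JSON, or not a number
```

The `--` was rejected, and nothing moved. I'll resend without it.

```bash
python3 -m jog '[[[0,0,-0.035,0,0,0],[0,0,-0.07,0,0,0],[0,0,-0.1,0,0,0],[0.025,0.027,-0.1,0,0,0.07],[0.05,0.054,-0.1,0,0,0.14],[0.075,0.081,-0.1,0,0,0.21],[0.1,0.108,-0.1,0,0,0.28],[0.125,0.135,-0.1,0,0,0.35],[0.15,0.162,-0.1,0,0,0.42],[0.175,0.189,-0.1,0,0,0.49],[0.2,0.216,-0.1,0,0,0.56],[0.225,0.243,-0.1,0,0,0.63],[0.25,0.27,-0.1,0,0,0.7],[0.275,0.297,-0.1,0,0,0.77],[0.3,0.324,-0.1,0,0,0.84],[0.325,0.351,-0.1,0,0,0.91],[0.35,0.378,-0.1,0,0,0.98],[0.375,0.405,-0.1,0,0,1.05],[0.4,0.432,-0.1,0,0,1.108],[0.4,0.432,-0.1,0,0,1.108]]]'; python3 -c "
from h import *
s=read_state();print(s['t'],s['eef_pos'],s['orientation'],s['joint_pos'],s['force'])"
```

```text
t: 1.77
eef_pos: [458.8, 92.4, 331.0]
orientation: [[0.118, -0.993, -0.001], [-0.993, -0.118, -0.001], [0.001, 0.001, -1.0]]
force: [-0.6, 0.7, 0.1]
opening: 85.4
gripper_force: 0.0
1.7667 [458.84412726  92.4433138  331.04657865] [[ 1.17714593e-01 -9.93047299e-01 -5.79598796e-04]
 [-9.93046737e-01 -1.17713778e-01 -1.28263751e-03]
 [ 1.20549295e-03  7.26553846e-04 -9.99999009e-01]] [ 3.56168058e+01 -2.51167080e+00 -1.44135398e+01  4.12796884e-02
 -7.81679278e+01 -2.88650912e+01] [-0.59061792  0.69271877  0.09449276]
```

```bash
python3 -m jog '[[[0.03,-0.0085,0,0,0,0],[0.06,-0.017,0,0,0,0],[0.09,-0.0255,0,0,0,0],[0.12,-0.034,0,0,0,0],[0.15,-0.0425,0,0,0,0],[0.18,-0.051,0,0,0,0],[0.21,-0.0595,0,0,0,0],[0.24,-0.068,0,0,0,0],[0.273,-0.0773,0,0,0,-0.007],[0.273,-0.0773,0.035,0,0,-0.007],[0.273,-0.0773,0.07,0,0,-0.007],[0.273,-0.0773,0.1,0,0,-0.007],[0.273,-0.0773,0.1,0,0,-0.007],[0.273,-0.0773,0.1,0,0,-0.007]]]'
cat > w.py <<'E'
from h import *
s=read_state();c=camera("wrist");W=cloud(c,s);cv2.imwrite("pics/w%.0f.png"%(s['t']*100),c["frame"])
print(s['t'],s['eef_pos'],s['orientation'],s['force'])
m=((W[...,2]>118)&(W[...,2]<150)&(W[...,0]>500)&(W[...,0]<640)&(W[...,1]<-90)&(W[...,1]>-250)).astype(np.uint8)
n,l,st,_=cv2.connectedComponentsWithStats(m)
for i in range(1,n):
    if st[i,4]>200:
        P=W[l==i];print(st[i],P[:,2].mean(),cv2.minAreaRect(P[:,:2].astype(np.float32)))
E
python3 w.py; ls pics
```

```text
t: 2.93
eef_pos: [568.1, -164.2, 230.4]
orientation: [[0.133, -0.991, -0.004], [-0.991, -0.133, -0.001], [0.0, 0.004, -1.0]]
force: [1.0, -0.3, 1.7]
opening: 85.4
gripper_force: 0.0
2.9333 [ 568.0513694  -164.15463516  230.35007143] [[ 1.32698611e-01 -9.91149453e-01 -3.72016169e-03]
 [-9.91156435e-01 -1.32697617e-01 -5.14027914e-04]
 [ 1.58218953e-05  3.75547299e-03 -9.99992948e-01]] [ 1.00404342 -0.28480262  1.65956161]
[ 248  119   22  126 2622] 134.30853117211706 ((568.7366333007812, -169.75086975097656), (19.264001846313477, 119.95079040527344), 7.0647759437561035)
scene0.png
top0.png
w293.png
```

```bash
python3 -m jog '[[[0,0,0.03,0,0,0],[0,0,0.05,0,0,0],[0,0,0.05,0,0,0],[0,0,0.05,0,0,0]]]'; python3 w.py
```

```text
t: 3.32
eef_pos: [569.7, -164.0, 183.1]
orientation: [[0.133, -0.991, 0.001], [-0.991, -0.133, -0.001], [0.001, -0.001, -1.0]]
force: [-0.3, -0.5, 1.1]
opening: 85.4
gripper_force: 0.0
3.3167 [ 569.66324961 -163.98726284  183.13563585] [[ 1.33362464e-01 -9.91066526e-01  1.26257894e-03]
 [-9.91066995e-01 -1.33363359e-01 -6.52981766e-04]
 [ 8.15530138e-04 -1.16421706e-03 -9.99998990e-01]] [-0.32031085 -0.49053714  1.11501851]
[ 248  120   28  152 3953] 134.2548866239023 ((568.8719482421875, -169.8043212890625), (19.7288875579834, 119.89643859863281), 7.082486152648926)
```

```bash
ls pics | tail -1
```

```text
w332.png
```

```bash
python3 -m jog '[[[0.0056,0.0017,0.02,0,0,0.01],[0.0056,0.0017,0.04,0,0,0.01],[0.0056,0.0017,0.06,0,0,0.01],[0.0056,0.0017,0.075,0,0,0.01],[0.0056,0.0017,0.08,0,0,0.01],[0.0056,0.0017,0.08,0,0,0.01],[0.0056,0.0017,0.08,0,0,0.01]]]'; python3 -m jog '[[[0,0,0,0,0,0],[0,0,0,0,0,0],[0,0,0,0,0,0],[0,0,0,0,0,0],[0,0,0,0,0,0],[0,0,0,0,0,0],[0,0,0,0,0,0],[0,0,0,0,0,0],[0,0,0,0,0,0],[0,0,0,0,0,0],[0,0,0,0,0,0],[0,0,0,0,0,0]]]' 1
```

```text
t: 3.95
eef_pos: [569.3, -169.9, 103.2]
orientation: [[0.123, -0.992, 0.002], [-0.992, -0.123, -0.001], [0.001, -0.002, -1.0]]
force: [0.3, -0.3, 0.2]
opening: 85.3
gripper_force: 0.0
t: 4.95
eef_pos: [568.3, -169.8, 101.7]
orientation: [[0.123, -0.992, 0.001], [-0.992, -0.123, -0.0], [0.0, -0.001, -1.0]]
force: [0.2, 0.9, 4.7]
opening: 19.4
gripper_force: 60.1
```

```bash
python3 -m jog '[[[0,0,-0.01,0,0,0],[0,0,-0.025,0,0,0],[0,0,-0.045,0,0,0],[0,0,-0.065,0,0,0],[0,0,-0.08,0,0,0],[0,0,-0.09,0,0,0],[-0.0165,-0.0108,-0.09,0,0,0.024],[-0.033,-0.0216,-0.09,0,0,0.047],[-0.0495,-0.0324,-0.09,0,0,0.07],[-0.066,-0.0432,-0.09,0,0,0.095],[-0.0825,-0.054,-0.09,0,0,0.12],[-0.099,-0.0648,-0.09,0,0,0.142],[-0.1155,-0.0756,-0.09,0,0,0.166],[-0.132,-0.0864,-0.09,0,0,0.19],[-0.1485,-0.0972,-0.09,0,0,0.213],[-0.1647,-0.1082,-0.09,0,0,0.237],[-0.1647,-0.1082,-0.09,0,0,0.237],[-0.1647,-0.1082,-0.09,0,0,0.237],[-0.1647,-0.1082,-0.09,0,0,0.237],[-0.1647,-0.1082,-0.09,0,0,0.237]]]'
cat > v.py <<'E'
from h import *
s=read_state();print(s['eef_pos'],s['orientation'].round(3),s['opening'],s['gripper_force'])
c=camera("wrist");W=cloud(c,s);t="%.0f"%(s['t']*100);cv2.imwrite(f"pics/w{t}.png",c["frame"])
c2=camera("scene");cv2.imwrite(f"pics/s{t}.png",cv2.resize(c2["frame"][130:290,140:360],None,fx=2.5,fy=2.5))
z0=s['eef_pos'][2]+31
for nm,lo,hi in(("stonetop",z0-8,z0+8),("lips",38,58),("stored",60,75)):
    d=np.hypot(W[...,0]-640,W[...,1]-7)<100
    n,l,st,_=cv2.connectedComponentsWithStats((d&(W[...,2]>lo)&(W[...,2]<hi)).astype(np.uint8))
    for i in range(1,n):
        if st[i,4]>150: P=W[l==i];print(nm,st[i],P[:,2].mean().round(1),cv2.minAreaRect(P[:,:2].astype(np.float32)))
print(t)
E
python3 v.py
```

```text
t: 6.62
eef_pos: [654.4, 6.4, 190.9]
orientation: [[-0.114, -0.993, -0.001], [-0.993, 0.114, -0.0], [0.0, 0.001, -1.0]]
force: [0.2, 0.3, -3.6]
opening: 19.2
gripper_force: 59.1
[654.38768848   6.35128135 190.87741834] [[-0.114 -0.993 -0.001]
 [-0.993  0.114 -0.   ]
 [ 0.     0.001 -1.   ]] 19.170631384097145 59.05392944812775
stonetop [ 209  136   98  177 8671] 223.4 ((656.142578125, -11.295108795166016), (45.10089874267578, 85.47051239013672), 7.9373064041137695)
lips [294 138  12  81 673] 46.5 ((608.5299682617188, 11.393074035644531), (89.85206604003906, 11.645853042602539), 83.4665756225586)
lips [ 305  138   39   86 1119] 47.6 ((582.9017333984375, 16.760303497314453), (94.82141876220703, 35.274986267089844), 83.4156265258789)
stored [ 308  146   25   83 1597] 64.2 ((590.556884765625, 19.580028533935547), (89.73554992675781, 20.568565368652344), 83.82880401611328)
662
```

View pics/w662.png

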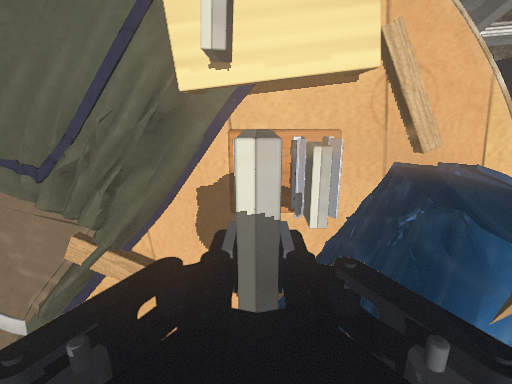

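View pics/s662.png

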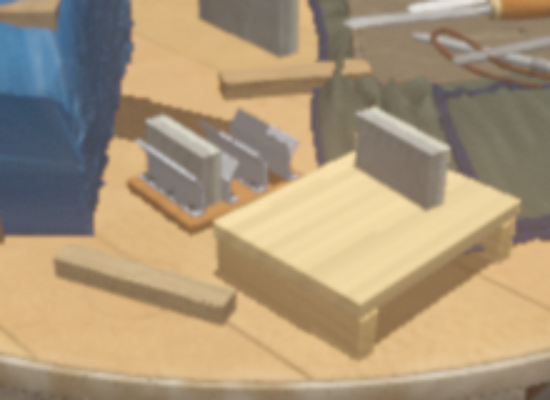

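The wrist view shows the stone hanging straight, its top face at columns 238–282, with the rack under it at (285,170). The stored stone's reading is about 2 mm farther in x than from the top camera, so I'll average the two.

```bash
python3 -m jog '[[[-0.001,-0.002,0.02,0,0,0.0],[-0.001,-0.002,0.04,0,0,0],[-0.001,-0.002,0.06,0,0,0],[-0.001,-0.002,0.075,0,0,0],[-0.001,-0.002,0.083,0,0,0],[-0.001,-0.002,0.09,0,0,0],[-0.001,-0.002,0.095,0,0,0],[-0.001,-0.002,0.095,0,0,0],[-0.001,-0.002,0.095,0,0,0]]]'; python3 v.py
python3 - <<'E'
from h import *
c=camera("top");W=cloud(c);S=W[150:260,190:260]
for lo,hi in((115,140),(36,57)):
    n,l,st,_=cv2.connectedComponentsWithStats(((S[...,2]>lo)&(S[...,2]<hi)).astype(np.uint8))
    for i in range(1,n):
        if st[i,4]>25: P=S[l==i];print(lo,st[i,4],P[:,2].mean().round(1),cv2.minAreaRect(P[:,:2].astype(np.float32)))
E
```

```text
t: 7.47
eef_pos: [657.5, 7.7, 96.9]
orientation: [[-0.114, -0.994, 0.001], [-0.994, 0.114, 0.0], [-0.0, -0.001, -1.0]]
force: [0.5, -0.2, -3.7]
opening: 19.4
gripper_force: 59.1
[657.537262     7.66572313  96.90237128] [[-0.114 -0.994  0.001]
 [-0.994  0.114  0.   ]
 [-0.    -0.001 -1.   ]] 19.390798887287612 59.056636691093445
stonetop [ 209  136   98  177 8670] 129.4 ((659.2612915039062, -9.895286560058594), (45.16761016845703, 85.73060607910156), 8.024834632873535)
lips [225 147  11  76 654] 49.3 ((676.8403930664062, -12.98940658569336), (56.86456298828125, 6.226399898529053), 83.42086029052734)
lips [280 146  14  84 889] 48.3 ((635.2021484375, -5.58897590637207), (62.437015533447266, 8.302485466003418), 83.58092498779297)
lips [ 314  146   18  115 1211] 46.9 ((608.5372924804688, 11.16903305053711), (89.83833312988281, 12.017236709594727), 83.60034942626953)
lips [ 328  146   62  120 2393] 48.2 ((582.7700805664062, 16.95577621459961), (95.53147888183594, 35.46863555908203), 83.71652221679688)
stored [ 336  158   40  105 2971] 64.1 ((589.830078125, 12.785026550292969), (76.96211242675781, 20.674654006958008), 83.8070068359375)
747
115 179 129.2 ((653.1670532226562, -28.132944107055664), (46.3681640625, 20.527807235717773), 83.4186019897461)
115 71 128.0 ((512.5774536132812, 46.39973068237305), (93.56253051757812, 4.157037734985352), 48.17853546142578)
36 78 46.4 ((635.4258422851562, -12.490180969238281), (46.88961410522461, 12.614540100097656), 84.39005279541016)
36 181 46.2 ((607.0540771484375, 11.119312286376953), (87.30815124511719, 12.0602388381958), 83.47786712646484)
36 196 46.2 ((570.3961181640625, 15.164047241210938), (29.267749786376953, 86.32196044921875), 7.322253227233887)
```

Stone top and lips agree to about 1 mm across the slot, so I'll lower it gently.

```bash
python3 -m jog '[[[0,0.0007,0.004,0,0,0],[0,0.0007,0.008,0,0,0],[0,0.0007,0.012,0,0,0],[0,0.0007,0.015,0,0,0],[0,0.0007,0.018,0,0,0],[0,0.0007,0.02,0,0,0],[0,0.0007,0.022,0,0,0],[0,0.0007,0.024,0,0,0],[0,0.0007,0.024,0,0,0]]]'
```

```text
t: 8.37
eef_pos: [656.2, 7.8, 71.8]
orientation: [[-0.114, -0.994, -0.001], [-0.994, 0.114, -0.0], [0.0, 0.001, -1.0]]
force: [-0.9, -0.2, -3.7]
opening: 19.3
gripper_force: 59.1
```

```bash
python3 -m jog '[[[0,0,0.002,0,0,0],[0,0,0.004,0,0,0],[0,0,0.006,0,0,0],[0,0,0.008,0,0,0],[0,0,0.009,0,0,0],[0,0,0.01,0,0,0],[0,0,0.01,0,0,0]]]'; python3 -m jog '[[[0,0,0.0005,0,0,0],[0,0,0.001,0,0,0],[0,0,0.001,0,0,0]]]'
```

```text
t: 8.95
eef_pos: [656.3, 7.8, 62.1]
orientation: [[-0.114, -0.994, -0.0], [-0.994, 0.114, -0.0], [0.0, 0.0, -1.0]]
force: [0.5, 0.3, -3.2]
opening: 19.3
gripper_force: 59.1
t: 9.2
eef_pos: [656.5, 7.8, 61.3]
orientation: [[-0.114, -0.994, 0.0], [-0.994, 0.114, 0.0], [-0.0, -0.0, -1.0]]
force: [-0.1, 0.0, -3.0]
opening: 19.3
gripper_force: 59.1
```

```bash
python3 -m jog '[[[0,0,0.0005,0,0,0],[0,0,0.001,0,0,0],[0,0,0.001,0,0,0]]]'; python3 -m jog '[[[0,0,0.0005,0,0,0],[0,0,0.001,0,0,0],[0,0,0.001,0,0,0]]]'
```

```text
t: 9.45
eef_pos: [656.4, 7.8, 60.2]
orientation: [[-0.114, -0.994, -0.0], [-0.994, 0.114, -0.0], [0.0, 0.0, -1.0]]
force: [-0.1, 0.6, -4.2]
opening: 19.2
gripper_force: 59.1
t: 9.7
eef_pos: [656.6, 7.8, 59.8]
orientation: [[-0.114, -0.994, 0.0], [-0.994, 0.114, -0.0], [0.0, -0.0, -1.0]]
force: [-2.0, 0.4, 1.5]
opening: 19.4
gripper_force: 59.7
```

The force has turned from −4 to +1.5 N at the expected height, so the stone rests on the base. I'll open partway only, to stay clear of the stored stone.

```bash
python3 -m jog '[[[0,0,0,0,0,0],[0,0,0,0,0,0],[0,0,0,0,0,0],[0,0,0,0,0,0],[0,0,0,0,0,0],[0,0,0,0,0,0],[0,0,0,0,0,0],[0,0,0,0,0,0]]]' 0.05 && python3 -m jog '[[[0,0,-0.005,0,0,0],[0,0,-0.015,0,0,0],[0,0,-0.03,0,0,0],[0,0,-0.05,0,0,0],[0,0,-0.08,0,0,0],[0,0,-0.11,0,0,0],[0,0,-0.14,0,0,0],[0,0,-0.17,0,0,0],[0,0,-0.17,0,0,0],[0,0,-0.17,0,0,0]]]'
python3 - <<'E'
from h import *
s=read_state();c=camera("wrist");W=cloud(c,s)
cv2.imwrite("pics/end.png",c["frame"])
c2=camera("scene");cv2.imwrite("pics/ends.png",cv2.resize(c2["frame"][130:290,140:360],None,fx=2.5,fy=2.5))
d=np.hypot(W[...,0]-640,W[...,1]-7)<110
for lo,hi in((80,105),(58,75)):
    n,l,st,_=cv2.connectedComponentsWithStats((d&(W[...,2]>lo)&(W[...,2]<hi)).astype(np.uint8))
    for i in range(1,n):
        if st[i,4]>150: P=W[l==i];print(lo,P[:,2].mean().round(1),cv2.minAreaRect(P[:,:2].astype(np.float32)))
E
```

```text
t: 10.37
eef_pos: [656.5, 7.8, 59.3]
orientation: [[-0.114, -0.994, 0.0], [-0.994, 0.114, -0.0], [0.0, -0.0, -1.0]]
force: [0.1, 0.6, 0.1]
opening: 40.5
gripper_force: 0.0
t: 11.2
eef_pos: [657.6, 8.0, 232.9]
orientation: [[-0.114, -0.994, 0.006], [-0.994, 0.114, 0.001], [-0.002, -0.005, -1.0]]
force: [-0.5, -0.6, -0.6]
opening: 40.5
gripper_force: 0.0
80 92.3 ((657.9344482421875, 7.296653747558594), (118.3587646484375, 19.895071029663086), 84.07752990722656)
58 64.1 ((590.5179443359375, 19.450054168701172), (89.24700164794922, 20.59761619567871), 83.60081481933594)
```

View pics/ends.png

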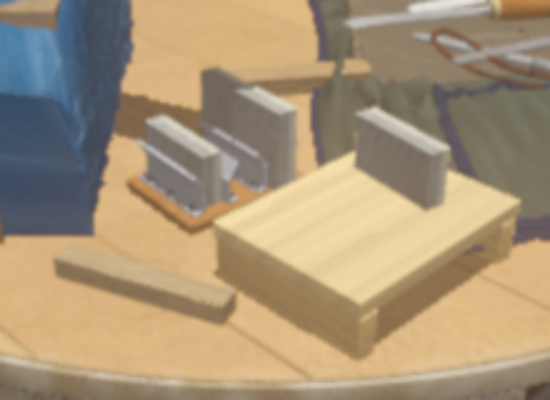

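The large stone stands in the free slot at about (250,130) in the crop. Its top is at 92.3 mm against the expected 92. The stored stone at (185,155) and the small stone at (400,155) have not moved.

```bash
python3 -c "
from rig import *
print(finish_job())"
```

```text
the job is handed in; nothing more can be done
None
```

The large whetstone is seated and released in the rack's free slot, its top measured at 92.3 mm (92 expected); the small and stored stones are where they were, and I handed the job in at about 11 s on the robot's clock, with no verdict returned.

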